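# Index the geared decorating turntable to its stop and clamp it

### The arm

A 6-joint arm with a two-finger parallel gripper is mounted at the origin on the work surface. World frame = base frame: x ahead of the robot, y to its left, z up, the work surface at z = 0. Lengths are in mm, angles in rad, forces in N, time in s.
With the tool pointing down it reaches from about 350 to 875 mm from the base axis. Payload 15.5 kg.
Tool frame: the origin (TCP) lies between the finger pads; the fingertips stand 22 mm ahead of it and the grasp point (between the pads) lies 3 mm ahead of it; z points along the fingers, y is the line along which they close (so a half turn about z gives the same grasp; the last joint's range is limited). The gripper opens to 85 mm and grips with 20 to 120 N. Pads are 22 mm wide; open, the fingers measure 114 mm over their backs; the gripper's body (76 mm by 85 mm) begins 54 mm behind the grasp point. The pads swing forward as they close: fully open they stand 13 mm farther back than shut.
Start: joints at [-1.26, 0.494, 1.345, -0, 1.302, -0.096], TCP at [246.722, -574.243, 253.277] pointing down, gripper open.
Joint ranges: [-2.91, 2.91], [-0.82, 2.16], [0.22, 2.67], [-1.22, 4.37], [0.12, 2.79], [-3.08, 3.08]. Speed limits (rad/s): [1.89, 1.89, 2.57, 3.01, 3.01, 3.01].

### API

Orientations are given as a unit quaternion [w, x, y, z].
In Python, from bench import ctrl, hand, viewer, workorder gives the robot as it stands. Calls block until the motion is done:
- ctrl.move_pose(position, orientation): joint-space move of the TCP to a pose.
- ctrl.move_straight(position, attitude=None, feed=150, guard=None): straight line of the TCP; attitude=None keeps the orientation; feed is the mean speed in mm/s. With guard (N) it stops when the force on the tool has changed by that much, and returns True; else False.
- ctrl.move_joints(angles): joint-space move.
- hand.open_gripper() and hand.close(): open the fingers fully, or close them until they stop; the grip force is fixed at half the most.
- ctrl.wait(seconds).
- ctrl.ik(position, orientation): joint angles nearest the present ones, or None.
- ctrl.state(): the state.
- viewer.capture(name): name is "scene" or "top"; returns (picture, depth): 420x560x3 uint8, red, green, blue; 420x560 float32, mm along the optical axis (not along the pixel's ray), 0 where there is no reading.
- viewer.get_calibration(name): a dict with "fov_y" (degrees; the focal length in pixels is half the picture's height over the tangent of half this angle, whatever the lens; pixels are square), "cx", "cy" (the principal point, pixels), "k1" (the pictures are not rectified: a ray, as slopes to the right and down, at radius r is drawn at 1 + k1 r^2 times it, then the intrinsics apply), "cam_to_world" (4x4, takes a point from camera to world coordinates). Camera axes: x right, y down, z forward; pixel columns grow to the right and rows downward; lengths in mm; the calibration is good to about 2 mm. A picture is of the moment at which its call begins. get_calibration takes no time and is no camera call.
A pose or a line that the arm cannot do raises ctrl.MotionError and nothing moves.
- workorder.job_done(): hands the job in; it is judged then, once.
The state is a dict: "clock": time; "joint_pos": joint angles; "qd": joint speeds; "joint_torque": joint torques, N m; "tool_pos": TCP position; "ee_rot": TCP orientation; "force": force on the tool from outside, world axes, zero at the start; "moment": the same for the moment, N m; "grip_width": finger opening in mm; "gripper_force": force on a finger pad.
Only numpy, scipy, OpenCV 4.12 (cv2) and the standard library are available. Lean on these libraries where they do the work, as an engineer would, in place of code of your own. Each camera call takes 0.05 s, during which the arm holds its last target. There are 200 camera calls.

### The job

Wind the turntable's crank clockwise (seen from above) to bring the platter round to its next division, set by the stop: the steel lug on its rim must push the loose slug back and press the stop's sprung nose in by about 2.5 mm. Stop by feel, when the crank pin has become some 3 to 4 N heavier than when running free, and do not strain it further. Then let go of the crank and throw the clamp lever fully over, leaving the bowl on the platter and everything else undisturbed.

Things in the scene. Friction and masses are not known exactly. Their poses are not given: they have to be found in the camera images.
- base: fixed aluminium base of a geared turntable; origin on the table top under the platter's axis, z up; its x axis points away from the robot at yaw 0 (yaw varies by up to 14 degrees either way). In this frame, in mm: platter axis (0, 0), crank axis (-30, -210), clamp lever pivot (-40, 205)
- crank_axis (a point): point on the crank's vertical axis, 102 mm above the table. The crank is a 104 mm aluminium disc on a grey gearbox, upper face 76 mm above the table (its middle nut reaches 80 mm); it turns without end
- gearbox (a point): centre of the gearbox top, 60 mm above the table, on the crank axis. A 30:1 worm inside: turning the crank CLOCKWISE seen from above turns the platter clockwise, 30 crank turns to one of the platter. Running drag is about 0.25 N m, that is 6 N at the crank pin (a hand that has just stopped may feel less). The worm is self-locking: the crank stays where it is left
- pin_mid (a point): crank pin: black upright free-spinning sleeve, 16 mm in diameter, from 78 to 118 mm above the table, 40 mm from the crank axis; this point is on its axis, 102 mm above the table. Grip it from above; as the sleeve spins, the gripper can keep one orientation while leading the pin round the circle
- platter: dark wooden platter, 260 mm across, its top 75 mm above the table, with 8 brass marks a division (45 degrees) apart and the lug on its rim; origin on its vertical axis at the height of the table top
- lug (a point): steel lug on the platter's rim: a block sticking out radially, 12 mm thick along the rim, from 53 to 83 mm above the table; this point is at its middle, 150 mm from the platter axis, 68 mm above the table. It comes to bear on the nose, through the slug, after about 1.3 to 4 clockwise crank turns; one radian of crank moves it 5 mm
- stop: grey post fixed on the base at the platter's rim; origin on the table top at the post's centre, which lies 150 mm to the base's +x and 75 to 100 mm to its -y from the platter axis; same yaw as the base. An open trough points from it along the base's +y at the oncoming lug, to 70 mm from the post's centre; in the trough are the sprung nose and, in front of it, the loose slug
- slug: loose steel slug lying in the stop's trough: a bar 20 x 52 x 20 mm, 52 mm along the base's y; origin under its centre, its underside 57 mm above the table. It starts 1 to 16 mm clear of the nose. The lug pushes it along -y (about 1 N at the lug) until it meets the nose
- nose_root (a point): point on the post's +y face, 15 mm from the post's centre, 67 mm above the table, on the nose's axis. The nose's tip is 26 to 38 mm from the post's centre: its screw is set differently each time and is not reported. The nose is sprung, 12 N per mm, 7 mm of travel: pressed in 2.5 mm it bears 30 N, which adds 3.7 N at the crank pin, after 20 mm of pin travel since touching
- clamp (a joint): clamp lever left of the platter: 0 rad open (leaning to the base's -x), 1.0 rad fully clamped (leaning to +x); swings about the base's y axis, stays where left, needs about 1 N at the tip
- clamp_tip (a point): centre of the 26 mm black ball on the end of the clamp lever, 70 mm from its pivot; the pivot is 34 mm above the table. The ball is 95 mm above the table at either end of its swing and 104 mm half way; open it is 34 mm to the base's -x of the pivot, clamped 34 mm to its +x
- bowl: cream bowl standing loose on the platter near its middle, 130 mm across, 62 mm tall; origin under its centre. Stays there and turns with the platter
- mug: speckled mug, 82 mm across, 95 mm tall, beside the crank; bystander; origin under its centre
- mill_a: walnut pepper mill with a ball top, 54 mm across, 190 mm tall; bystander; origin under its centre
- mill_b: straight walnut pepper mill, 54 mm across, 190 mm tall; bystander; origin under its centre
- glass: smoked tumbler, 70 mm across, 85 mm tall, beyond the clamp lever; bystander; origin under its centre
- spoon: wooden spoon, 200 mm long, lying on the table beside the clamp lever; bystander; origin under its middle
- book: cookbook lying flat, 195 x 255 x 28 mm; bystander; origin under its centre
Mind the look-alikes: they are no part of the job. Leave any pink look-alike of the bowl alone.

How it is judged (in metres and radians):
On the way, in this order (a step that is already met when the one before it is completed fails the run):
1. the lug bears on the slug and nose with 15 to 50 N while the clamp is still open (contact force between slug and platter between 15 and 50 N and value of joint clamp below 0.3 rad), for 0.2 s.
2. the clamp lever is thrown fully over (value of joint clamp above 0.9 rad), for 0.2 s.
At the end, for the whole second after the job is handed in: the lug bears on the slug, and so on the nose, with 15 to 50 N (nose pressed in about 1.3 to 4.2 mm), the clamp lever stands beyond 0.9 rad, and the bowl stands upright within 40 mm of the platter's axis (contact force between slug and platter between 15 and 50 N and value of joint clamp above 0.9 rad and horizontal distance between bowl and base below 0.04 m and angle between bowl's own z axis and vertical below 0.1 rad); the robot touches nothing.
It fails at once if the drive is strained: the lug pushes the slug with more than 50 N (contact force between slug and platter above 50 N).
It fails at once if a bystander is pushed more than 30 mm (distance of any of mug, mill_a, mill_b, glass, spoon, book from where it was at the start of the episode above 0.03 m).
It also fails if it takes over 72 s, if anything falls off the work surface, if the arm or the gripper's body presses on something with over 40 N, if the wrist force passes 120 N, or if a joint passes its speed limit or range.

## Working session

There is one attempt and no reset: what is moved stays moved. The work goes in short steps, each a Python script; the robot and the scene stay as the last script left them, time stands still between calls to the robot, and variables do not carry over. Pictures are saved under pics/ and viewed, at most 10 in all, crops included, and the job is handed in when it is done.

```bash
ls; mkdir -p pics; cat > h.py <<'E'
import numpy as np, cv2
from bench import ctrl, hand, viewer, workorder
def cal(n):
    c=viewer.get_calibration(n); f=210/np.tan(np.radians(c["fov_y"])/2)
    return c,f,np.array(c["cam_to_world"])
def world_pts(n,uv,depth):
    """uv Nx2 pixels, depth N (mm along axis) -> world"""
    c,f,T=cal(n); uv=np.atleast_2d(uv).astype(float)
    d=(uv-[c["cx"],c["cy"]])/f; s=d.copy()
    for _ in range(20): s=d/(1+c["k1"]*(s**2).sum(1,keepdims=True))
    P=np.c_[s,np.ones(len(s))]*np.reshape(depth,(-1,1))
    return P@T[:3,:3].T+T[:3,3]
def on_plane(n,uv,z):
    _,_,T=cal(n); o=T[:3,3]; p=world_pts(n,uv,np.ones(len(np.atleast_2d(uv))))-o
    return o+p*((z-o[2])/p[:,2:3])
def cloud(n,depth):
    v,u=np.mgrid[0:420,0:560]; return world_pts(n,np.c_[u.ravel(),v.ravel()],depth.ravel()).reshape(420,560,3)
E
python3 - <<'E'
from h import *
for n in("scene","top"):
    p,d=viewer.capture(n); np.savez(n+".npz",p=p,d=d); cv2.imwrite(f"pics/{n}0.png",cv2.resize(p[:,:,::-1],(784,588)))
    c,f,T=cal(n); print(n,c["k1"],f,T.round(2).tolist())
s=ctrl.state(); print(s["clock"],s["ee_rot"],s["force"],s["grip_width"])
E
```

```text
pics
scene -0.04606270167990373 414.39882620612934 [[-0.54, 0.58, -0.61, 1284.83], [0.84, 0.37, -0.39, 413.59], [-0.0, -0.72, -0.69, 833.05], [0.0, 0.0, 0.0, 1.0]]
top -0.0436553556450121 452.2970181923888 [[-0.01, -0.99, 0.1, 499.75], [-1.0, 0.01, 0.01, 11.97], [-0.01, -0.1, -0.99, 1228.32], [0.0, 0.0, 0.0, 1.0]]
0.1 [-5.60389653e-04  9.79483823e-01  2.01522016e-01 -6.14798700e-05] [0.57759347 0.19877073 0.68989679] 85.24314102559939
```

View pics/top0.png

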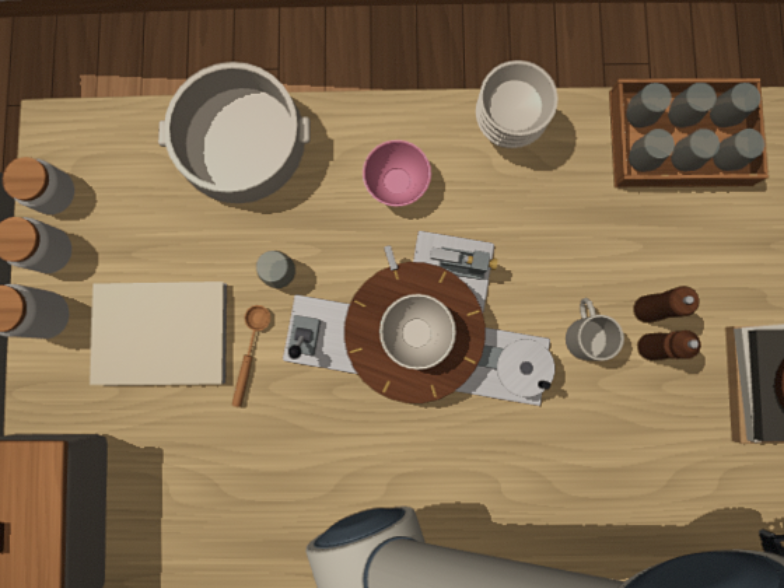

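View pics/scene0.png

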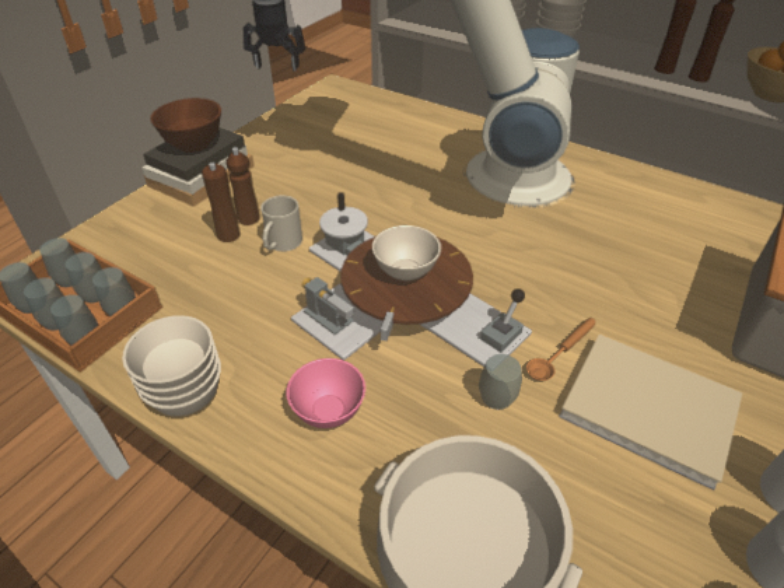

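The top view (784-wide scale) shows one real turntable: platter (415,332), crank disc (525,368) with its pin at (544,385), stop (465,262), lug (390,258) and clamp ball (295,352). The cream bowl is on the platter at (417,332). The look-alikes are the pink bowl (397,173) and the stacked bowls (515,105), and I won't touch them. Next I'll fit positions from depth.

```bash
cat > meas.py <<'E'
from h import *
def measure(pd=None):
    p,d=pd if pd else viewer.capture("top")
    C=cloud("top",d); z=C[...,2]; out={}
    def fit(u,v,r,lo,hi):
        yy,xx=np.mgrid[0:420,0:560]; m=(np.hypot(xx-u,yy-v)<r)&(z>lo)&(z<hi)&(d>0)
        q=C[m][:,:2].astype(np.float32); return q
    return p,d,C,fit
E
python3 - <<'E'
from meas import *
D=np.load("top.npz"); p,d,C,fit=measure((D["p"],D["d"]))
for nm,u,v,r,lo,hi in [("platter",296,237,58,71,79),("crank",375,263,26,72,79),("pin",388,275,8,108,125),("ball",211,251,9,88,115),("bowl",298,237,30,128,142),("mug",427,241,22,88,100),("lug",279,184,10,76,90)]:
    q=fit(u,v,r,lo,hi)
    if len(q)>3: c,R=cv2.minEnclosingCircle(q); print(nm,len(q),np.round(c,1),round(R,1),np.median(q,0).round(1))
    else: print(nm,len(q))
q=fit(275,240,110,8,14); print(len(q))
x0,y0,x1,y1=255,150,405,300
cv2.imwrite("pics/topcrop.png",cv2.resize(p[y0:y1,x0:x1,::-1],None,fx=4,fy=4,interpolation=cv2.INTER_CUBIC))
E
```

```text
platter 5519 [565.6 -13. ] 139.6 [554.2  -5.5]
crank 1076 [ 488.6 -209.2] 52.1 [ 490.3 -206. ]
pin 38 [ 458.4 -235.3] 7.8 [ 458.2 -234.1]
ball 84 [521.5 207.4] 12.8 [521.6 205.9]
bowl 437 [554.2 -12. ] 64.4 [555.7 -14.7]
mug 199 [ 541.2 -341.4] 40.9 [ 541.1 -342.4]
lug 100 [693.1  30.6] 25.0 [688.4  33.6]
2595
```

View pics/topcrop.png

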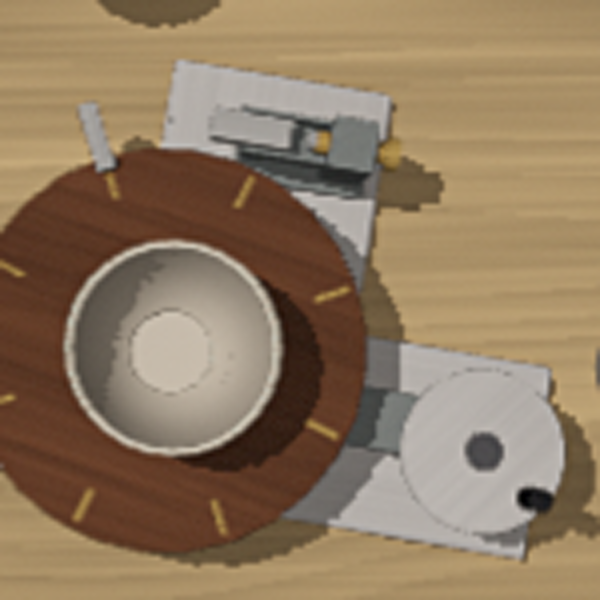

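```bash
cat >> h.py <<'E'
CR=np.array([488.6,-209.2]); PIN0=np.array([458.4,-235.3]); BALL=np.array([521.5,207.4])
v=BALL-CR; YAW=np.arctan2(v[1],v[0])-np.arctan2(415,-44)
R=np.array([[np.cos(YAW),-np.sin(YAW)],[np.sin(YAW),np.cos(YAW)]])
BASE=((CR-R@[-30,-210])+(BALL-R@[-74,205]))/2
def to_base(xy): return (np.asarray(xy)-BASE)@R
from scipy.spatial.transform import Rotation
yt=np.r_[R[:,0],0]; zt=np.array([0,0,-1.]); M=np.c_[np.cross(yt,zt),yt,zt]
Q=Rotation.from_matrix(M).as_quat()[[3,0,1,2]]
E
python3 - <<'E'
from h import *
print("yaw",np.degrees(YAW),"base",BASE,"Q",Q)
def cp(u,v,z): return to_base(on_plane("top",[(255+u/4-.5,150+v/4-.5)],z)[0,:2]).round(1)
print("lug ends",cp(88,106,83),cp(106,168,83))
print("slug ends",cp(213,123,77),cp(297,135,77),"nose tip",cp(312,142,67),"post",cp(332,145,77),cp(378,150,77))
a0=np.arctan2(*(PIN0-CR)[::-1])
for k in range(8):
    a=a0-k*np.pi/4; q=ctrl.ik(np.r_[CR+40*np.array([np.cos(a),np.sin(a)]),106],Q); print(None if q is None else np.round(q,2))
E
```

```text
yaw -10.567550496975585 base [556.62653396  -7.97892259] Q [0.         0.76921864 0.63898567 0.        ]
lug ends [144.5  74.2] [106.9  55.9]
slug ends [148.4  -6.7] [149.9 -61.3] nose tip [148.9 -72.2] post [147.4 -84.5] [ 149.2 -114.2]
[-0.59  0.55  1.77 -0.    0.82 -0.41]
[-0.55  0.52  1.82 -0.    0.79 -0.37]
[-0.49  0.53  1.82 -0.    0.8  -0.31]
[-0.45  0.55  1.76 -0.    0.83 -0.26]
[-0.45  0.58  1.69 -0.    0.88 -0.26]
[-0.49  0.6   1.64 -0.    0.91 -0.3 ]
[-0.54  0.6   1.64 -0.    0.9  -0.36]
[-0.58  0.58  1.7  -0.    0.87 -0.4 ]
```

```bash
cat > wind.py <<'E'
from h import *
def tang(c,r,a,f): t=np.array([np.sin(a),-np.cos(a)]); return -f[:2]@t   # resisting force for clockwise motion
def pos(a,c=CR,r=40,z=107): return np.r_[c+r*np.array([np.cos(a),np.sin(a)]),z]
E
python3 - <<'E'
from wind import *
ctrl.move_pose(np.r_[PIN0,200],Q)
print(ctrl.state()["clock"], ctrl.move_straight(np.r_[PIN0,107],feed=100,guard=15))
print(ctrl.state()["force"].round(2) if hasattr(ctrl.state()["force"],"round") else ctrl.state()["force"])
hand.close(); s=ctrl.state(); print(s["clock"],s["grip_width"],s["force"],s["tool_pos"])
a=np.arctan2(*(PIN0-CR)[::-1]); a0=a
for k in range(4):
    a-=np.pi/12; g=ctrl.move_straight(pos(a),feed=60,guard=40); s=ctrl.state()
    print(round(s["clock"],2),g,np.round(s["force"],1),"T",round(tang(CR,40,a,np.array(s["force"])),2),np.round(np.array(s["tool_pos"])-pos(a),1))
np.save("a.npy",[a0,a])
E
```

```text
1.5917 False
[-0.1  -0.08  0.11]
3.325 14.520092029946742 [-3.00884891 -0.2479071   6.2526643 ] [ 458.22716778 -235.35417293  107.19763478]
3.65 False [-6.1 -3.   6.5] T 0.09 [-0.5 -0.1  0.2]
3.98 False [-8.7 -1.  10.9] T -0.62 [-1.   0.2  0.2]
4.3 False [-9.   1.4 12.2] T -0.76 [-1.3  0.6  0.2]
4.62 False [-9.2  5.7 14.4] T -2.33 [-1.3  0.9  0.1]
```

```bash
python3 - <<'E'
from wind import *
from scipy.optimize import least_squares
a0,a=np.load("a.npy"); P=[]
for k in range(20):
    a-=np.pi/12; g=ctrl.move_straight(pos(a),feed=60,guard=40); s=ctrl.state(); P.append(np.r_[s["tool_pos"],s["force"],a])
    if k%2==0 or k>16: print(round(s["clock"],2),g,np.round(s["force"],1),"T",round(tang(CR,40,a,np.array(s["force"])),2),np.round(np.array(s["tool_pos"])-pos(a),1))
    if g: break
P=np.array(P); r=least_squares(lambda q:np.hypot(P[:,0]-q[0],P[:,1]-q[1])-q[2],[*CR,40]); print(r.x,np.abs(r.fun).max())
np.save("P.npy",P); np.save("a.npy",[a0,a])
E
```

```text
4.95 False [-7.3  9.4 14.5] T -3.65 [-1.3  1.1  0.1]
5.6 False [-3.6 12.1 14.1] T -2.02 [-0.8  1.3  0.2]
6.25 False [ 1.7 11.8  8.5] T -0.87 [0.1 1.  0.2]
6.9 False [0.9 1.1 3.1] T -0.12 [ 0.4 -0.   0.3]
7.55 False [-6.1 -3.9  7.8] T -0.86 [-0.4 -0.4  0.2]
8.2 False [-9.9 -1.5 12.5] T -2.23 [-1.3 -0.1  0.2]
8.85 False [-11.    2.2  14.9] T -4.29 [-1.6  0.6  0.1]
9.5 False [-7.5  8.4 14.5] T -3.09 [-1.4  1.1  0.1]
10.15 False [-1.2 10.5 10.9] T -1.94 [-0.6  1.1  0.2]
10.47 False [0.4 8.  8.3] T -2.27 [-0.2  0.7  0.2]
10.8 False [1.3 5.  6.5] T -1.69 [0.1 0.2 0.2]
11.12 False [-2.  -0.7  8.6] T -0.85 [ 0.  -0.2  0.2]
[ 487.36898897 -208.0550035    40.00667283] 0.0705542569833284
```

```bash
sed -i 's/^def pos.*/C2=np.array([487.37,-208.06])\ndef pos(a,c=C2,r=40,z=107): return np.r_[c+r*np.array([np.cos(a),np.sin(a)]),z]/' wind.py
python3 - <<'E'
from wind import *
a0,a=np.load("a.npy")
def seg(da,feed,guard=40):
    global a
    a-=da; g=ctrl.move_straight(pos(a),feed=feed,guard=guard); s=ctrl.state()
    n=np.array([np.cos(a),np.sin(a)]); t=np.array([n[1],-n[0]]); f=np.array(s["force"]); e=np.array(s["tool_pos"])-pos(a)
    print(round(s["clock"],2),feed,g,"F",f.round(1),"T",round(-f[:2]@t,2),"N",round(f[:2]@n,2),"lag",round(-e[:2]@t,2),"qd",np.abs(s["qd"]).max().round(3))
    return g
for k in range(12): seg(np.pi/12,60)
for k in range(3): seg(np.pi/24,20)
for k in range(3): seg(np.pi/48,8)
for G in (3,5,7,9): print(G); seg(np.pi/24,20,G)
np.save("a.npy",[a0,a]); print("turns cmd",(a0-a)/2/np.pi)
E
```

```text
11.47 60 False F [-1.8 -0.6  7.3] T -0.27 N 1.9 lag 0.1 qd 0.005
11.8 60 False F [-2.6  0.8  8.7] T -1.31 N 2.39 lag -0.02 qd 0.004
12.12 60 False F [-1.3  1.9  9.5] T -1.77 N 1.44 lag -0.15 qd 0.004
12.45 60 False F [-1.7  3.7 10.4] T -2.95 N 2.79 lag -0.24 qd 0.006
12.78 60 False F [ 0.   4.5 12.4] T -3.75 N 2.52 lag -0.28 qd 0.004
13.1 60 False F [ 0.   6.1 11.2] T -3.97 N 4.59 lag -0.31 qd 0.006
13.43 60 False F [1.1 6.5 8.7] T -3.82 N 5.34 lag -0.34 qd 0.005
13.75 60 False F [1.3 5.4 9.6] T -2.33 N 5.02 lag -0.42 qd 0.005
14.07 60 False F [1.6 3.7 7.7] T -1.32 N 3.86 lag -0.47 qd 0.005
14.4 60 False F [0.9 2.1 7.9] T -0.1 N 2.29 lag -0.52 qd 0.005
14.72 60 False F [0.4 0.3 7. ] T -0.15 N 0.51 lag -0.53 qd 0.005
15.05 60 False F [-0.9 -0.8  7. ] T 0.04 N -1.21 lag -0.5 qd 0.005
15.46 20 False F [-2.1  2.9  8.8] T 3.59 N -0.14 lag 0.12 qd 0.001
15.87 20 False F [-2.6  2.8  9.7] T 3.68 N -1.12 lag 0.17 qd 0.002
16.27 20 False F [-2.   4.1  9.7] T 4.52 N -0.58 lag 0.17 qd 0.002
16.75 8 False F [-1.5  3.8 10.7] T 4.03 N -0.51 lag 0.39 qd 0.001
17.23 8 False F [-2.   5.1 10.3] T 5.4 N -1.05 lag 0.42 qd 0.002
17.7 8 False F [-1.9  4.1 10.6] T 4.34 N -1.36 lag 0.39 qd 0.003
3
18.11 20 False F [-1.9  3.4  9.7] T 3.41 N -1.87 lag 0.17 qd 0.001
5
18.52 20 False F [-1.6  2.8 10.1] T 2.51 N -2.01 lag 0.17 qd 0.001
7
18.93 20 False F [-2.   3.7  9.5] T 2.99 N -2.92 lag 0.18 qd 0.002
9
19.33 20 False F [-1.9  3.8  9.5] T 2.73 N -3.23 lag 0.16 qd 0.002
turns cmd 1.6770833333333333
```

```bash
cat >> wind.py <<'E'
a0,a=np.load("a.npy")
def seg(da,feed,guard=40,show=True):
    global a
    a-=da; g=ctrl.move_straight(pos(a),feed=feed,guard=guard); s=ctrl.state()
    n=np.array([np.cos(a),np.sin(a)]); t=np.array([n[1],-n[0]]); f=np.array(s["force"]); e=np.array(s["tool_pos"])-pos(a)
    T,lag=-f[:2]@t,-e[:2]@t
    if show: print(round(s["clock"],2),feed,g,"turn",round((a0-a)/2/np.pi,3),"T",round(T,2),"N",round(f[:2]@n,2),"lag",round(lag,3))
    np.save("a.npy",[a0,a]); return T,lag
E
python3 - <<'E'
from wind import *
for k in range(14): seg(np.pi/12,60,show=False)
for k in range(5): seg(np.pi/24,10)
p,d=viewer.capture("top"); np.savez("top1.npz",p=p,d=d); p2,_=viewer.capture("scene")
A=cv2.resize(p[150:300,255:405,::-1],(400,400),interpolation=cv2.INTER_CUBIC); B=cv2.resize(p2[170:270,190:290,::-1],(400,400),interpolation=cv2.INTER_CUBIC)
cv2.imwrite("pics/t1.png",np.hstack([A,B]))
E
```

```text
24.56 10 False turn 2.281 T 5.52 N 2.43 lag 0.46
25.23 10 False turn 2.302 T 5.18 N 2.29 lag 0.543
25.91 10 False turn 2.323 T 4.45 N 1.7 lag 0.57
26.58 10 False turn 2.344 T 5.96 N 1.34 lag 0.617
27.26 10 False turn 2.365 T 5.26 N 1.95 lag 0.629
```

View pics/t1.png

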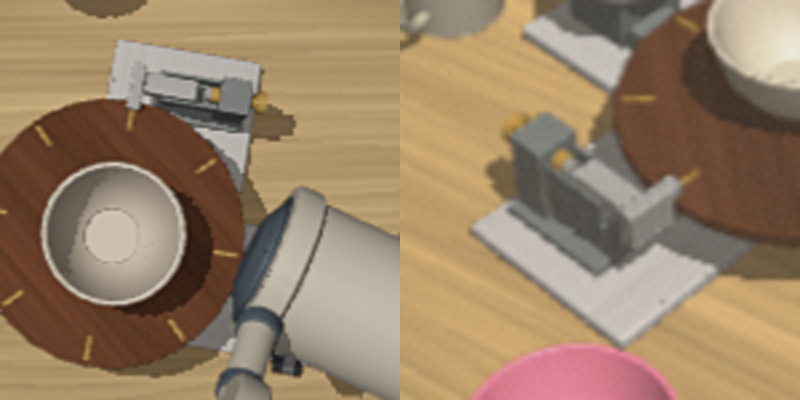

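At left the lug (135,85) has just reached the slug's face. The slug (145–195,88) is still about 12 mm clear of the nose (212,97), so I expect nose contact near turn 2.73.

```bash
python3 - <<'E'
from wind import *
for k in range(4): seg(np.pi/12,30,show=False)
for k in range(9):
    T,l=seg(np.pi/24,10)
    if T>7.8: break
E
```

```text
30.03 10 False turn 2.552 T 5.55 N 0.61 lag 0.476
30.71 10 False turn 2.573 T 5.64 N -0.58 lag 0.46
31.38 10 False turn 2.594 T 4.87 N -1.81 lag 0.476
32.06 10 False turn 2.615 T 5.15 N -1.5 lag 0.415
32.73 10 False turn 2.635 T 5.24 N -1.72 lag 0.466
33.41 10 False turn 2.656 T 6.55 N -1.13 lag 0.54
34.08 10 False turn 2.677 T 6.98 N -2.21 lag 0.6
34.76 10 False turn 2.698 T 7.07 N -2.66 lag 0.679
35.43 10 False turn 2.719 T 9.0 N -4.32 lag 0.72
```

Baseline drag was about 5.3 N. The rise began near turn 2.635, and after about 20 mm of pin travel the pin is 3.7 N heavier, so I stop here. Next I let go and throw the clamp.

```bash
python3 - <<'E'
from wind import *
hand.open_gripper(); s=ctrl.state(); print(s["clock"],s["grip_width"])
p=np.array(s["tool_pos"]); ctrl.move_straight([p[0],p[1],230],feed=200)
b=lambda x,y,z: np.r_[BASE+R@[x,y],z]
ctrl.move_pose(b(-135,205,230),Q)
hand.close()
ctrl.move_straight(b(-135,205,108),feed=150,guard=15)
s=ctrl.state(); print(s["clock"],np.round(s["force"],1),to_base(s["tool_pos"][:2]))
g=ctrl.move_straight(b(-22,205,108),feed=50,guard=9)
s=ctrl.state(); print(s["clock"],g,np.round(s["force"],1),to_base(s["tool_pos"][:2]))
p,d=viewer.capture("top"); p2,_=viewer.capture("scene")
A=cv2.resize(p[180:330,170:320,::-1],(400,400),interpolation=cv2.INTER_CUBIC); B=cv2.resize(p2[170:270,310:410,::-1],(400,400),interpolation=cv2.INTER_CUBIC)
cv2.imwrite("pics/c1.png",np.hstack([A,B]))
E
```

```text
36.1167 85.21301373132476
40.2833 [0.3 0.  0.2] [-134.65468632  205.21195721]
42.0917 True [-3.3  0.8  5.2] [-33.88607207 204.6970971 ]
```

View pics/c1.png

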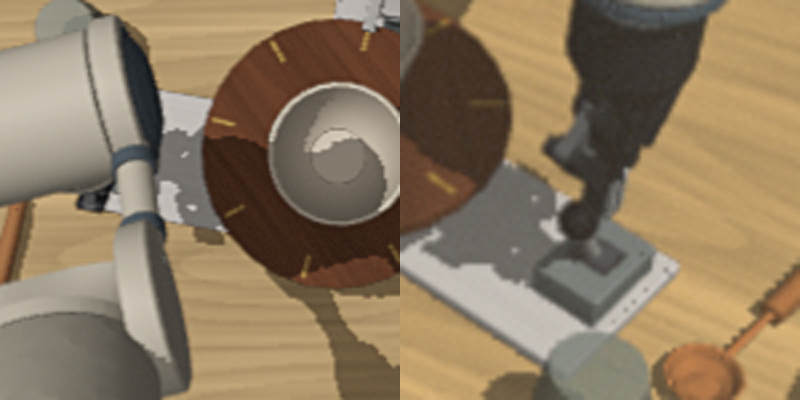

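In the right half the lever has gone over: the ball (578,220) leans to base +x with the finger behind it. I'll give one confirming push, then retreat and measure.

```bash
python3 - <<'E'
from wind import *
b=lambda x,y,z: np.r_[BASE+R@[x,y],z]
g=ctrl.move_straight(b(-24,205,108),feed=15,guard=9); s=ctrl.state(); print(s["clock"],g,np.round(s["force"],1),to_base(s["tool_pos"][:2]))
ctrl.move_straight(b(-70,205,108),feed=100); ctrl.move_straight(b(-110,205,230),feed=200)
ctrl.move_pose([380,260,300],Q)
p,d=viewer.capture("top"); p2,_=viewer.capture("scene"); C=cloud("top",d)
B3=np.dstack([to_base(C[...,:2].reshape(-1,2)).reshape(420,560,2),C[...,2]])
m=(abs(B3[...,0]+40)<60)&(abs(B3[...,1]-205)<20)&(B3[...,2]>85)&(B3[...,2]<125)
q=B3[m][:,:2].astype(np.float32); print(len(q), cv2.minEnclosingCircle(q) if len(q) else None, ctrl.state()["clock"])
A=cv2.resize(p[150:310,180:400,::-1],(440,320),interpolation=cv2.INTER_CUBIC); B=cv2.resize(p2[130:290,190:390,::-1],(400,320),interpolation=cv2.INTER_CUBIC)
cv2.imwrite("pics/e1.png",np.hstack([A[:,:400],B]))
E
```

```text
42.4917 True [-4.7  1.3  4.2] [-33.99689484 204.45303776]
83 ((-7.066136360168457, 204.9054718017578), 12.67921257019043) 44.4917
```

View pics/e1.png

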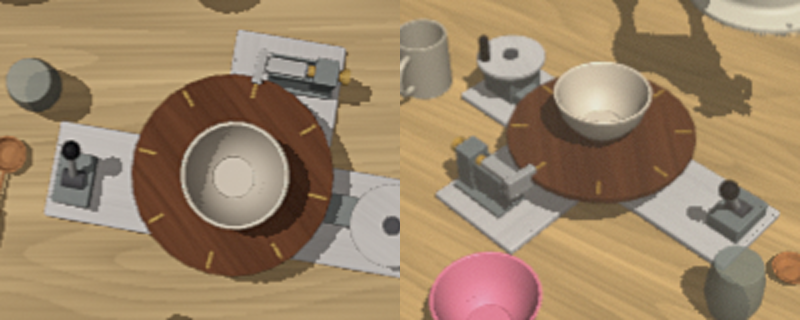

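The ball is at base (-7, 205), which puts the lever at about 0.98 rad. The slug sits between lug and nose at (285,68), the bowl is centred at (235,175), and the robot is clear.

```bash
python3 -c "
from h import *
print(workorder.job_done())"
```

```text
the job is handed in; nothing more can be done
None
```

The job is handed in, with no verdict shown: I wound the crank about 2.72 turns until the pin felt 3.7 N heavier (about 30 N on the nose, by feel), let go, threw the clamp to about 0.98 rad, and the bowl is still centred on the platter.

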